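# Calibrate the bench scale with its check weight

## Robot

A 6-joint arm with a two-finger parallel gripper is mounted at the origin on the work surface; the furniture and walls round the work are solid. World frame = base frame: x ahead of the robot, y to its left, z up, the work surface at z = 0. Lengths are in m, angles in rad, forces in N, time in s.
With the tool pointing down it reaches from about 0.325 to 1 m from the base axis. Payload 5.1 kg.
Tool frame: the origin (TCP) lies on the centre line of the jaws, within the pads' length; the fingertips stand 14 mm ahead of it and the grasp point (between the pads) lies 5 mm behind it (bot.tips_ahead is the distance from the TCP to the fingertips, in m); z points along the fingers, y is the line along which they close (so a half turn about z gives the same grasp; the last joint's range is limited). The gripper opens to 85 mm and grips with 20 to 120 N. Pads are 22 mm wide; open, the fingers measure 114 mm over their backs; the gripper's body (76 mm by 85 mm) begins 54 mm behind the grasp point. The pads swing forward as they close: fully open they stand 13 mm farther back than shut.
Start: joints at [-1.245, 0.124, 1.65, -0, 1.367, -0.083], TCP at [0.258, -0.596, 0.245] pointing down, gripper open.
Joint ranges: [-2.61, 2.61], [-1.02, 2.33], [0.03, 2.71], [-1.35, 4.49], [0.32, 2.68], [-2.91, 2.91]. Speed limits (rad/s): [2.57, 2.57, 3.14, 3.14, 3.14, 3.14].

## Interface

Orientations are given as [roll, pitch, yaw] about the fixed x, y, z axes, in that order (R = Rz(yaw) Ry(pitch) Rx(roll)).
In Python, from rig import bot, vision gives the robot as it stands.
- The arm moves only by the tool step_arm, never from a script. Its argument "motion" is one flat list of numbers, 7 for each row, row after row: the shift along the world's x, y, z in m, then the turn, a rotation vector about the world's x, y, z in degrees, then the finger opening in m, from 0 to 0.0854. In form: [tx, ty, tz, wx, wy, wz, jaw, tx, ty, tz, wx, wy, wz, jaw, ...]. A call has 1 to 5 rows; each row shifts and turns the commanded pose from where the row before left it; what a row does not reach is not made up. A row lasts 1/8 s, in which the tool goes at most 62.5 mm and 10.7 degrees, less where a joint would pass 70% of its speed; a pose out of reach is approached as far as the arm can. A call is refused whole if a number of a shift passes 0.0625 or a number of a turn 10.7, either way. A call with a gripper value outside its range is refused whole. The fingers move at their own pace and stop on an object; "newtons" is the grip in N (left out, the last holds). Time passes only in rows, so rows that do not move let the fingers close. It gives the time, the measured TCP pose, the force and the opening at its end, in the units of the state.
- bot.sense(): the state, without advancing time (a new reading comes with each control period).
- vision.camera(name): name is "scene" or "top" or "wrist"; returns the picture (480x640x3 uint8, blue, green, red); there is no depth.
- vision.calibration(name): a dict with "fx", "fy", "cx", "cy" (pixels), "R" (3x3) and "t" (3): a world point X has camera coordinates R X + t; the wrist camera has in their place "mount" (4x4, takes a point from camera to tool coordinates, whose origin is the TCP and whose axes are the flange's). Camera axes: x right, y down, z forward; pixel columns grow to the right and rows downward; lengths in m; the calibration is good to about 2 mm. A picture is of the moment at which its call begins: read the wrist's pose just before it. calibration takes no time and is no camera call.
- bot.finish_job(): hands the job in, once; it reports no verdict.
The state is a dict: "t": time; "joints": joint angles; "joint_vel": joint speeds; "tau": joint torques, N m; "ee_pos": TCP position; "tcp_rot": TCP orientation; "force": force on the tool from outside, world axes, zero at the start; "ft_torque": the same for the moment, N m; "width": opening from 0.0 (shut) to 1.0 (fully open).
Only numpy, scipy, OpenCV 4.12 (cv2) and the standard library are available. Lean on these libraries where they do the work, as an engineer would, in place of code of your own. Each camera call takes 0.05 s, during which the arm holds its last target. There are 200 camera calls.

## Task

Calibrate the grey bench scale: with its pan empty, press the square key to open the calibration menu and then the wide bar key to take the zero; next stand the larger of the two brass check weights gently upright inside the ring scribed in the middle of the pan, let go of it, and press the triangular key to store the reading. Press one key at a time, fully down, and let each come up again; keep off the round power key. Leave the weight standing in the ring, and do not disturb the smaller weight or the date stamp.

Things in the scene. Friction and masses are not known exactly. Their poses are not given: they have to be found in the camera images.
- bench_scale: grey bench scale, fixed, 250 (x) x 230 (y) x 52 mm high, steel pan. Origin: centre of its underside. x points from the key row (front) to the pan, y to its left, z up. The front deck is 38 mm high; along it at x = -98 mm stand four keys of one grey, from its left (+y): round, square, wide bar, triangle. A dark display hood up to 49 mm high lies between keys and pan.
- pan_centre (a point): centre of the top face of the pan (52 mm above the table; at x = +43, y = 0 mm of the scale) and of the scribed ring, 66 mm in diameter; axes as the scale's. The pan is 174 (x) x 224 (y) mm and does not move.
- power_key (a joint): round key, 25 mm across; spring key of the bench scale, the leftmost, y = +88 mm. Slides straight down: 0 is up, 0.005 m is fully down (about 2 N to start it, 4.5 N at the bottom). It counts as pressed beyond 3.5 mm.
- menu_key (a joint): square key, 26 x 26 mm; spring key of the bench scale, second from the left, y = +34 mm. Slides straight down: 0 is up, 0.005 m is fully down (about 2 N to start it, 4.5 N at the bottom). It counts as pressed beyond 3.5 mm.
- zero_key (a joint): wide bar key, 24 (x) x 46 (y) mm; spring key of the bench scale, third from the left, y = -28 mm. Slides straight down: 0 is up, 0.005 m is fully down (about 2 N to start it, 4.5 N at the bottom). It counts as pressed beyond 3.5 mm.
- accept_key (a joint): triangular key, about 30 mm a side; spring key of the bench scale, the rightmost, y = -88 mm. Slides straight down: 0 is up, 0.005 m is fully down (about 2 N to start it, 4.5 N at the bottom). It counts as pressed beyond 3.5 mm.
- power_key_top (a point): middle of the top face of the round power key (48 mm above the table when up; z is up; x and y as the scale's)
- menu_key_top (a point): middle of the top face of the square key (48 mm above the table when up; z is up; x and y as the scale's)
- zero_key_top (a point): middle of the top face of the wide bar key (48 mm above the table when up; z is up; x and y as the scale's)
- accept_key_top (a point): middle of the top face of the triangular key (48 mm above the table when up; z is up; x and y as the scale's)
- weight_500: the larger check weight, brass, 500 g, loose and standing: a plain cylinder 38 mm across up to 46 mm, then a neck and a knob 25 mm across, 74 mm high in all. Origin: centre of the underside, z up along its axis.
- weight_200: the smaller check weight, 200 g, same form, 29 mm across and 48 mm high, standing near the larger one (they change places). Origin: centre of the underside. Leave alone.
- date_stamp: black and grey date stamp standing upright, 30 x 42 x 88 mm high, origin at the centre of its underside. Leave alone.

How it is judged:
By the outcome, as a careful person would: the job done as asked, in the order asked, and still so for the second after the job is handed in, with the robot touching nothing.
It also fails if it takes over 51 s, if anything falls off the work surface, if the arm or the gripper's body presses on something with over 40 N, if the wrist force passes 120 N, or if a joint passes its speed limit or range.

## Working session

There is one attempt and no reset: what is moved stays moved. The work goes in short steps, Python scripts to look and compute and a tool call to move; the robot and the scene stay as the last step left them, time stands still between calls to the robot, and variables do not carry over. Pictures are saved under pics/ and viewed, on a budget of 10 in all, crops included, one or two more only if the job needs it, and the job is handed in when it is done.

Besides the shell and the picture viewer there is one more tool, called after "Emit:" as a command line: name --argument value ..., lists and objects as JSON in quotes. step_arm: Moves the arm, as the interface text tells. Its arguments: {"type":"object","properties":{"motion":{"type":"array","items":{"type":"number"}},"newtons":{"type":"number"}},"required":["motion"]}

```bash
mkdir -p pics; ls
python3 - <<'E'
from rig import bot, vision
import cv2,json
for n in("top","scene"):
    cv2.imwrite(f"pics/{n}0.png",vision.camera(n)); print(n,vision.calibration(n))
print(vision.calibration("wrist")); print(bot.sense())
E
```

```text
pics
top {'fx': 505.60465204081294, 'fy': 505.60465204081294, 'cx': 327.96123737037504, 'cy': 232.8339149054799, 'R': array([[ 0.06410818, -0.99793775, -0.00322406],
       [-0.96950504, -0.06151524, -0.23722533],
       [ 0.23653779,  0.01833383, -0.9714493 ]]), 't': array([-0.08186482,  0.54833993,  0.89251703])}
scene {'fx': 530.2835456063212, 'fy': 530.2835456063212, 'cx': 321.8542497038564, 'cy': 238.3242251148343, 'R': array([[-0.82288826, -0.56788261, -0.01908545],
       [-0.38493467,  0.58186571, -0.71641998],
       [ 0.41794761, -0.58218694, -0.69740817]]), 't': array([0.39761843, 0.27924399, 0.86565493])}
{'fx': 410.6787499058396, 'fy': 410.6787499058396, 'cx': 324.5064077610103, 'cy': 237.84773182117954, 'mount': array([[-8.57316077e-04, -9.53597130e-01, -3.01084337e-01,
         7.62742453e-02],
       [ 9.99999225e-01, -1.08929474e-03,  6.02598347e-04,
         5.98647388e-04],
       [-9.02605638e-04, -3.01083587e-01,  9.53597325e-01,
        -1.29387908e-01],
       [ 0.00000000e+00,  0.00000000e+00,  0.00000000e+00,
         1.00000000e+00]])}
{'t': 0.1, 'joints': array([-1.24460550e+00,  1.24440494e-01,  1.65155718e+00, -2.16661975e-06,
        1.36750297e+00, -8.25813989e-02]), 'joint_vel': array([-0.00091893, -0.00076539, -0.00396254, -0.00119109, -0.00023004,
       -0.00085856]), 'tau': array([ 4.46781960e-04, -4.24931753e+01, -3.66654682e+01, -1.95812424e-05,
        3.94305593e-03,  2.04361839e-06]), 'ee_pos': array([ 0.25817611, -0.59594542,  0.24416386]), 'tcp_rot': array([-3.13969099e+00, -1.55271708e-04,  4.08772513e-01]), 'force': array([-0.08527992,  0.47608154, -0.32332514]), 'ft_torque': array([ 0.00603859,  0.015102  , -0.04060122]), 'width': 1.0022092459953846}
```

View pics/top0.png

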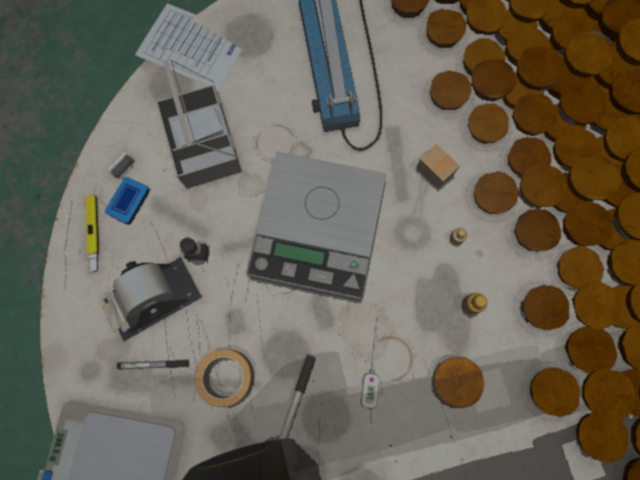

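View pics/scene0.png

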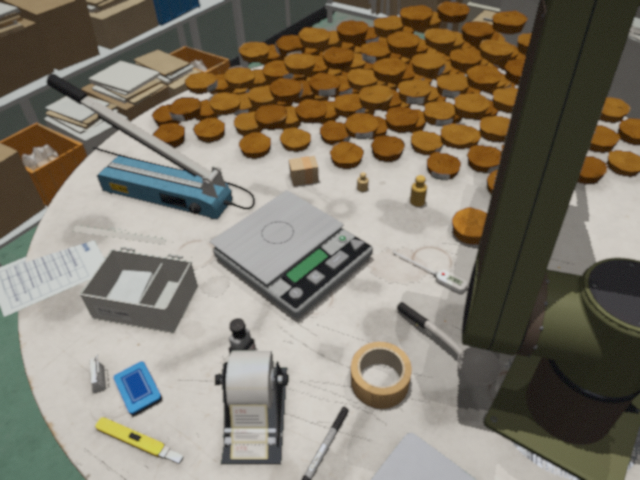

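The top view shows the ring at (321,203) and the keys at round (262,264), square (289,269), bar (320,275) and triangle (352,281). The large weight is at about (475,302), the small one at (459,236), and the stamp at (193,248). The scene view has the large weight at (419,190) and the small one at (362,182).

```bash
cat > h.py <<'E'
from rig import bot, vision
import numpy as np, cv2
from scipy.spatial.transform import Rotation as Ro
def ray(cal,uv):
    d=np.array([(uv[0]-cal['cx'])/cal['fx'],(uv[1]-cal['cy'])/cal['fy'],1.])
    if 'mount' in cal:
        M=cal['mount'];s=cal['s'];R=Ro.from_euler('xyz',s['tcp_rot']).as_matrix()
        return s['ee_pos']+R@M[:3,3], R@M[:3,:3]@d
    return -cal['R'].T@cal['t'], cal['R'].T@d
def onz(cal,uv,z):
    o,d=ray(cal,uv); return o+d*(z-o[2])/d[2]
def fit(model,pts):  # 2D rigid
    A=np.array(model,float);B=np.array(pts)[:,:2];a=A.mean(0);b=B.mean(0)
    H=(A-a).T@(B-b);th=np.arctan2(H[0,1]-H[1,0],H[0,0]+H[1,1])
    R=np.array([[np.cos(th),-np.sin(th)],[np.sin(th),np.cos(th)]])
    return th,R,b-R@a,(B-((A)@R.T+b-R@a))
E
python3 - <<'E'
from h import *
c=vision.calibration('top')
im=cv2.imread('pics/top0.png')
P=[onz(c,(321,203),.052)]+[onz(c,p,.048) for p in [(262,264),(289,269),(320,275),(352,281)]]
M=[(.043,0),(-.098,.088),(-.098,.034),(-.098,-.028),(-.098,-.088)]
th,R,t,e=fit(M,P);print(np.degrees(th),t);print(e.round(4))
for m in M: print((R@m+t).round(4))
hsv=cv2.cvtColor(im,cv2.COLOR_BGR2HSV)
m=cv2.inRange(hsv,(15,110,60),(35,255,255));m[:, :440]=0;m[:,495:]=0;m[:210]=0;m[330:]=0
n,l,s,ce=cv2.connectedComponentsWithStats(m)
for i in range(1,n):
    if s[i,4]>15:print(s[i],ce[i],onz(c,ce[i],.06).round(3),onz(c,ce[i],.03).round(3))
print(onz(c,(193,248),.05))
sc=vision.calibration('scene')
print('scene base',onz(sc,(418,204),0.0),onz(sc,(362,190),0.0))
print('top knob', onz(c,(480,298),.07))
E
```

```text
-7.401095014311224 [ 0.57392011 -0.02329161]
[[-0.0018 -0.0003]
 [-0.0002 -0.0016]
 [ 0.0004 -0.0002]
 [ 0.0007  0.0018]
 [ 0.0009  0.0002]]
[ 0.6166 -0.0288]
[0.4881 0.0766]
[0.4811 0.023 ]
[ 0.4731 -0.0384]
[ 0.4654 -0.0979]
[488 210   7   3  16] [491.0625 210.8125] [ 0.617 -0.357  0.06 ] [ 0.627 -0.367  0.03 ]
[460 230   6  10  17] [463.23529412 233.47058824] [ 0.569 -0.304  0.06 ] [ 0.577 -0.312  0.03 ]
[467 293  20  20 293] [476.2662116  302.54948805] [ 0.439 -0.328  0.06 ] [ 0.443 -0.336  0.03 ]
[0.51009002 0.20961409 0.05      ]
scene base [ 0.43693661 -0.32875869  0.        ] [ 5.73263733e-01 -3.01232405e-01 -1.11022302e-16]
top knob [ 0.44667686 -0.33201803  0.07      ]
```

Emit:
step_arm --motion '[0.018,0.05,0,0,0,-2.6,0,0.018,0.05,0,0,0,-2.6,0,0.018,0.05,0,0,0,-2.6,0,0.018,0.05,0,0,0,-2.6,0,0.018,0.05,0,0,0,-2.6,0]' --newtons 30

```text
t: 0.72
ee_pos: [0.3485, -0.3446, 0.2448]
tcp_rot: [-3.141, 0.0, 0.18]
force: [0.4, 0.1, 0.4]
width: -0.001
```

Emit:
step_arm --motion '[0.018,0.05,0,0,0,-2.6,0,0.018,0.05,0,0,0,-2.6,0,0.018,0.05,0,0,0,-2.6,0,0.018,0.05,0,0,0,-2.6,0,0.018,0.05,0,0,0,-2.6,0]'

```text
t: 1.35
ee_pos: [0.4384, -0.0947, 0.245]
tcp_rot: [-3.142, -0.0, -0.047]
force: [0.5, -0.6, 0.3]
width: 0.004
```

Emit:
step_arm --motion '[0.018,0.05,0,0,0,-2.4,0,0.015,0.05,0,0,0,-2.4,0,0,0,0,0,0,0,0,0,0,0,0,0,0,0]'

```text
t: 1.85
ee_pos: [0.471, 0.0035, 0.2449]
tcp_rot: [3.141, 0.001, -0.128]
force: [-0.5, 0.1, -0.9]
width: -0.001
```

Run:
```python
from h import *
s=bot.sense();im=vision.camera('wrist');cv2.imwrite('pics/w1.png',im)
import pickle;pickle.dump(s,open('s1.pkl','wb'));print(s)
```

```text
{'t': 1.85, 'joints': array([-1.06369185e-01, -2.85720556e-01,  2.03553883e+00, -4.58831035e-04,
        1.39265628e+00,  1.59248917e+00]), 'joint_vel': array([-0.03046328, -0.00529819,  0.00121338,  0.00034012,  0.00058311,
        0.0025182 ]), 'tau': array([ 8.84052124e-01, -2.35351986e+01, -3.69119775e+01,  3.98106943e-02,
       -8.11887785e-04,  3.95765659e-03]), 'ee_pos': array([0.4710455 , 0.00349135, 0.24486389]), 'tcp_rot': array([ 3.14112213e+00,  8.71924132e-04, -1.27980725e-01]), 'force': array([-0.47056138,  0.05081114, -0.90666829]), 'ft_torque': array([ 0.01539429, -0.00172221,  0.02823368]), 'width': -0.0011162936097331932}
```

View pics/w1.png

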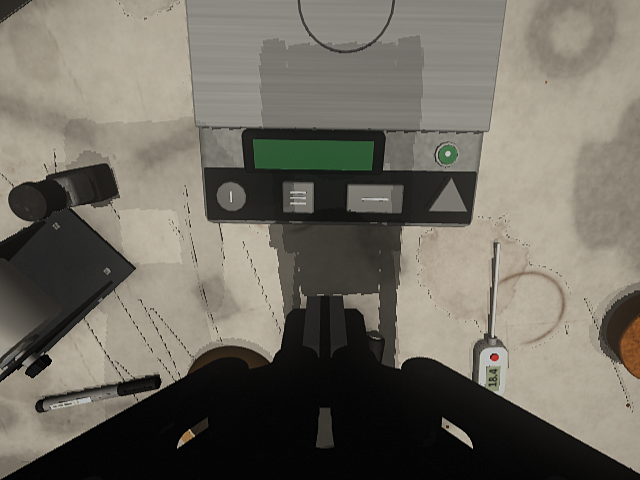

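The wrist view shows the round key at (231,197), the square at (298,197), the bar at (375,198) and the triangle at about (449,196). The fingers are shut at (324,310).

Run:
```python
from h import *
import pickle
c=vision.calibration('wrist');c['s']=pickle.load(open('s1.pkl','rb'))
im=cv2.imread('pics/w1.png');g=cv2.cvtColor(im,cv2.COLOR_BGR2GRAY)
m=cv2.inRange(g,75,175);k=np.zeros_like(m);k[174:219,210:472]=m[174:219,210:472]
n,l,s,ce=cv2.connectedComponentsWithStats(k)
P=[]
for i in range(1,n):
    if s[i,4]>300: print(s[i],ce[i]);P.append((ce[i][0],ce[i][1],s[i]))
P.sort(key=lambda p:p[0])
pts=[onz(c,p[:2],.048) for p in P]
M=[(-.098,.088),(-.098,.034),(-.098,-.028),(-.098,-.088)]
print(np.array(pts).round(4))
if len(P)==4:
    th,R,t,e=fit(M,pts);print(np.degrees(th),t);print(e.round(4))
    for m in M+[(.043,0)]: print((R@m+t).round(4))
```

```text
[429 178  38  34 652] [449.01226994 199.66411043]
[217 182  29  29 641] [230.89547582 196.03900156]
[283 182  31  31 833] [298.58823529 197.06362545]
[ 347  185   56   28 1478] [374.62990528 198.10960758]
[[ 0.4896  0.0761  0.048 ]
 [ 0.4817  0.0221  0.048 ]
 [ 0.473  -0.0388  0.048 ]
 [ 0.4639 -0.0984  0.048 ]]
-8.344423972142431 [ 0.57379971 -0.02545422]
[[-0.      0.0003]
 [-0.     -0.0004]
 [ 0.0002  0.0002]
 [-0.0001 -0.0001]]
[0.4896 0.0758]
[0.4818 0.0224]
[ 0.4728 -0.0389]
[ 0.4641 -0.0983]
[ 0.6163 -0.0317]
```

Emit:
step_arm --motion '[0.006,0.01,-0.045,0,0,-1,0,0.005,0.009,-0.045,0,0,0,0,0,0,-0.045,0,0,0,0,0,0,-0.037,0,0,0,0,0,0,0,0,0,0,0]'

```text
t: 2.52
ee_pos: [0.4794, 0.0214, 0.0701]
tcp_rot: [3.141, 0.008, -0.149]
force: [-0.2, -0.1, 0.2]
width: -0.003
```

Emit:
step_arm --motion '[0,0,0,0,0,0,0,0,0,-0.006,0,0,0,0,0,0,-0.004,0,0,0,0,0,0,-0.002,0,0,0,0,0,0,0,0,0,0,0]'

```text
t: 3.15
ee_pos: [0.4826, 0.0226, 0.0617]
tcp_rot: [3.141, -0.0, -0.146]
force: [-0.3, 0.2, 0.8]
width: -0.0
```

Emit:
step_arm --motion '[0,0,-0.002,0,0,0,0,0,0,-0.001,0,0,0,0,0,0,0,0,0,0,0]'

```text
t: 3.52
ee_pos: [0.4826, 0.0226, 0.0585]
tcp_rot: [-3.142, -0.0, -0.146]
force: [-1.3, 0.7, 3.8]
width: -0.0
```

Emit:
step_arm --motion '[0,0,-0.001,0,0,0,0,0,0,0,0,0,0,0,0,0,0,0,0,0,0]'

```text
t: 3.9
ee_pos: [0.4826, 0.0226, 0.0575]
tcp_rot: [-3.141, -0.001, -0.146]
force: [-0.0, -0.3, 3.3]
width: 0.002
```

Emit:
step_arm --motion '[0,0,-0.001,0,0,0,0,0,0,0,0,0,0,0,0,0,0,0,0,0,0]'

```text
t: 4.28
ee_pos: [0.4826, 0.0226, 0.057]
tcp_rot: [-3.142, -0.0, -0.146]
force: [-1.3, 0.4, 7.8]
width: -0.004
```

Emit:
step_arm --motion '[0,0,-0.001,0,0,0,0,0,0,0,0,0,0,0,0,0,0,0,0,0,0]'

```text
t: 4.65
ee_pos: [0.4827, 0.0226, 0.0569]
tcp_rot: [3.142, 0.0, -0.146]
force: [-5.5, 0.5, 13.7]
width: 0.002
```

The key bottomed at z=0.057. I'll lift and go to the bar key.

Emit:
step_arm --motion '[0,0,0.012,0,0,0,0,0,0,0.018,0,0,0,0,-0.005,-0.031,0,0,0,0,0,-0.005,-0.031,0,0,0,0,0,0,0,0,0,0,0,0]'

```text
t: 5.28
ee_pos: [0.472, -0.0406, 0.0857]
tcp_rot: [-3.142, -0.0, -0.149]
force: [0.1, -0.9, -0.7]
width: -0.001
```

Emit:
step_arm --motion '[0,0,-0.018,0,0,0,0,0,0,-0.006,0,0,0,0,0,0,-0.003,0,0,0,0,0,0,-0.002,0,0,0,0,0,0,0,0,0,0,0]'

```text
t: 5.9
ee_pos: [0.4718, -0.0388, 0.0569]
tcp_rot: [-3.141, 0.003, -0.146]
force: [-5.4, 1.7, 9.9]
width: 0.001
```

Emit:
step_arm --motion '[0,0,-0.001,0,0,0,0,0,0,0,0,0,0,0,0,0,0,0,0,0,0]'

```text
t: 6.28
ee_pos: [0.4719, -0.0388, 0.0569]
tcp_rot: [-3.141, 0.003, -0.146]
force: [-9.7, 2.2, 15.7]
width: -0.005
```

Bar key bottomed too. Lift and look at the weights.

Emit:
step_arm --motion '[0,0,0.02,0,0,0,0,0,0,0.05,0,0,0,0.04,-0.011,-0.044,0.05,0,0,0,0.0854,-0.011,-0.045,0.05,0,0,0,0.0854,-0.011,-0.045,0.01,0,0,0,0.0854]'

```text
t: 6.9
ee_pos: [0.4428, -0.168, 0.232]
tcp_rot: [3.139, -0.008, -0.145]
force: [0.1, -0.2, 0.6]
width: 0.845
```

Emit:
step_arm --motion '[-0.011,-0.045,0,0,0,0,0.0854,-0.011,-0.045,0,0,0,0,0.0854,-0.011,-0.045,0,0,0,0,0.0854,0,0,0,0,0,0,0.0854,0,0,0,0,0,0,0.0854]'

```text
t: 7.52
ee_pos: [0.4082, -0.301, 0.2271]
tcp_rot: [-3.141, 0.0, -0.146]
force: [-0.1, -0.0, -0.3]
width: 1.003
```

Run:
```python
from h import *
s=bot.sense();im=vision.camera('wrist');cv2.imwrite('pics/w2.png',im)
import pickle;pickle.dump(s,open('s2.pkl','wb'));print(s['ee_pos'],s['tcp_rot'])
```

```text
[ 0.40824301 -0.30099962  0.22710312] [-3.14090197e+00  1.24191353e-04 -1.46255009e-01]
```

View pics/w2.png

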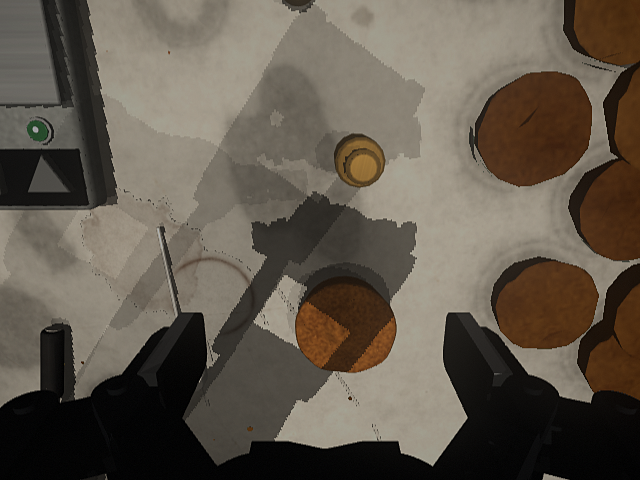

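The wrist view shows the large weight with its knob centre at (363,166) and its shoulder centred near (359,160). A brown disc of unknown height sits at (345,325), so I'll check that as well.

Run:
```python
from h import *
import pickle
c=vision.calibration('wrist');c['s']=pickle.load(open('s2.pkl','rb'))
im=cv2.imread('pics/w2.png');hsv=cv2.cvtColor(im,cv2.COLOR_BGR2HSV)
m=cv2.inRange(hsv,(15,90,50),(32,255,255))[120:200,320:400]
cs,_=cv2.findContours(m,0,1);q=max(cs,key=cv2.contourArea)
(x,y),r=cv2.minEnclosingCircle(q);print(x+320,y+120,r, r/410*(.356-.046))
print(onz(c,(x+320,y+120),.046),onz(c,(359,160),.046),onz(c,(363,166),.074))
# disc height: two rays
def tri(A,B):
    (o,d),(p,e)=A,B;d/=np.linalg.norm(d);e/=np.linalg.norm(e)
    k=np.linalg.lstsq(np.c_[d,-e],p-o,rcond=None)[0];a=o+k[0]*d;b=p+k[1]*e;return (a+b)/2,np.linalg.norm(a-b)
t=vision.calibration('top')
print(tri(ray(c,(345,325)),ray(t,(458,382))),tri(ray(c,(534,128)),ray(t,(545,307))))
```

```text
358.0766410827637 160.1788330078125 27.118545532226562 0.020504266134122522
[ 0.4437238  -0.33258184  0.046     ] [ 0.443754   -0.33328122  0.046     ] [ 0.44295498 -0.33368718  0.074     ]
(array([ 0.29489697, -0.3039676 ,  0.02324259]), np.float64(0.00012092065331449448)) (array([ 0.4445233 , -0.47293526,  0.01978137]), np.float64(0.004280631241705877))
```

Emit:
step_arm --motion '[0.018,-0.016,-0.03,0,0,0,0.0854,0.0175,-0.016,-0.03,0,0,0,0.0854,0,0,-0.04,0,0,0,0.0854,0,0,-0.02,0,0,0,0.0854,0,0,0,0,0,0,0.0854]'

```text
t: 8.2
ee_pos: [0.443, -0.3318, 0.1058]
tcp_rot: [-3.139, 0.003, -0.145]
force: [-0.3, 0.1, -0.2]
width: 0.996
```

Emit:
step_arm --motion '[0,0,-0.03,0,0,0,0.0854,0,0,-0.03,0,0,0,0.0854,0,0,-0.018,0,0,0,0.0854,0,0,0,0,0,0,0.0854,0,0,0,0,0,0,0.0854]'

```text
t: 8.82
ee_pos: [0.4446, -0.3342, 0.0311]
tcp_rot: [3.14, -0.002, -0.146]
force: [0.6, 0.0, -0.3]
width: 1.002
```

Emit:
step_arm --motion '[0,0,0,0,0,0,0.045,0,0,0,0,0,0,0.02,0,0,0,0,0,0,0.02,0,0,0,0,0,0,0.02,0,0,0,0,0,0,0.02]' --newtons 45

```text
t: 9.45
ee_pos: [0.4439, -0.3335, 0.0303]
tcp_rot: [-3.142, -0.001, -0.146]
force: [-1.2, 1.9, 5.8]
width: 0.429
```

Emit:
step_arm --motion '[0,0,0,0,0,0,0.02,0,0,0.01,0,0,0,0.02,0,0,0.01,0,0,0,0.02,0,0,0,0,0,0,0.02,0,0,0,0,0,0,0.02]'

```text
t: 10.07
ee_pos: [0.4433, -0.3333, 0.0492]
tcp_rot: [-3.141, 0.0, -0.146]
force: [-0.3, 0.1, -5.5]
width: 0.429
```

Emit:
step_arm --motion '[0,0,0.025,0,0,0,0.02,0,0,0.035,0,0,0,0.02,0.008,0.014,0.035,0,0,0,0.02,0.014,0.024,0.015,0,0,0,0.02,0.02,0.035,0,0,0,0,0.02]'

```text
t: 10.7
ee_pos: [0.4865, -0.2608, 0.1613]
tcp_rot: [3.14, -0.003, -0.148]
force: [0.6, -0.1, -4.8]
width: 0.428
```

Emit:
step_arm --motion '[0.022,0.039,0,0,0,0,0.02,0.022,0.039,0,0,0,0,0.02,0.022,0.039,0,0,0,0,0.02,0.022,0.039,0,0,0,0,0.02,0.02,0.035,0,0,0,0,0.02]'

```text
t: 11.32
ee_pos: [0.5937, -0.0679, 0.1586]
tcp_rot: [-3.142, 0.001, -0.146]
force: [0.2, -0.3, -6.1]
width: 0.431
```

Emit:
step_arm --motion '[0.014,0.025,0,0,0,0,0.02,0.008,0.014,0,0,0,0,0.02,0,0,-0.02,0,0,0,0.02,0,0,-0.02,0,0,0,0.02,0,0,0,0,0,0,0.02]'

```text
t: 11.95
ee_pos: [0.6125, -0.0311, 0.1151]
tcp_rot: [3.141, 0.008, -0.148]
force: [0.5, 0.4, -4.3]
width: 0.429
```

Emit:
step_arm --motion '[0,0,0,0,0,0,0.02,0,0,0,0,0,0,0.02]'

```text
t: 12.2
ee_pos: [0.6161, -0.0309, 0.1205]
tcp_rot: [-3.142, -0.002, -0.147]
force: [0.5, -0.8, -5.1]
width: 0.428
```

Run:
```python
from h import *
s=bot.sense();im=vision.camera('wrist');cv2.imwrite('pics/w3.png',im)
import pickle;pickle.dump(s,open('s3.pkl','wb'));print(s['ee_pos'],s['tcp_rot'],s['force'])
```

```text
[ 0.61614825 -0.03094215  0.12046487] [-3.14159029e+00 -1.78474736e-03 -1.46830525e-01] [ 0.47005727 -0.79210631 -5.14502312]
```

View pics/w3.png

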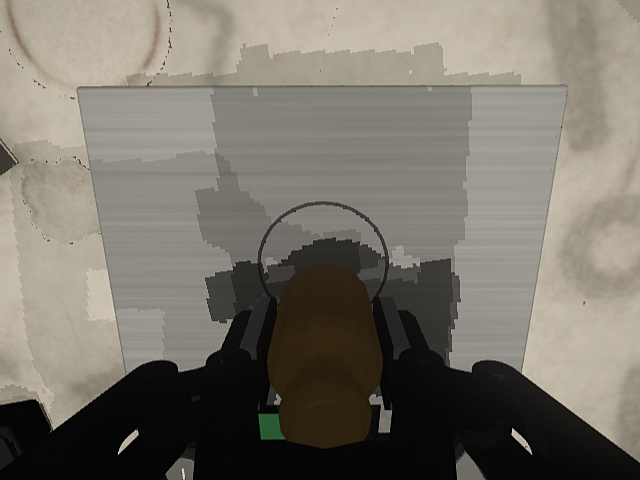

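The wrist view shows the ring with its top at (323,202) and sides at about (259,262) and (388,262), and the pan's far corners at (78,87) and (567,87). The weight is held upright above it.

Run:
```python
from h import *
import pickle
from scipy.optimize import least_squares
c=vision.calibration('wrist');c['s']=pickle.load(open('s3.pkl','rb'))
P=np.array([onz(c,p,.052) for p in [(323,202),(259,262),(388,262),(280,220),(367,221)]])
r=least_squares(lambda v:np.hypot(*(P[:,:2]-v).T)-.033,[.616,-.03]);print(r.x,r.fun.round(4))
A,B=onz(c,(78,87),.052),onz(c,(567,87),.052);print(A,B,np.linalg.norm(A-B));d=(B-A)[:2];y=-d/np.linalg.norm(d);x=np.array([y[1],-y[0]])
print('from pan edge',(A+B)[:2]/2-x*.087)
k=onz(c,(325,408),.120+.0437-.0),0;print('knob',k)
```

```text
[ 0.61536981 -0.03124033] [ 0.0007  0.0002  0.0004 -0.0003 -0.0006]
[0.71757093 0.06583713 0.052     ] [ 0.68497307 -0.15330151  0.052     ] 0.2215499105204378
from pan edge [ 0.61521888 -0.0309314 ]
knob (array([ 0.62028087, -0.03266419,  0.1637    ]), 0)
```

Emit:
step_arm --motion '[0,0,-0.015,0,0,0,0.02,0,0,-0.012,0,0,0,0.02,0,0,-0.006,0,0,0,0.02,0,0,0,0,0,0,0.02,0,0,0,0,0,0,0.02]'

```text
t: 12.88
ee_pos: [0.6159, -0.0305, 0.0868]
tcp_rot: [-3.142, -0.001, -0.146]
force: [0.6, -0.4, -4.9]
width: 0.428
```

Emit:
step_arm --motion '[0,0,-0.002,0,0,0,0.02,0,0,-0.001,0,0,0,0.02,0,0,0,0,0,0,0.02]'

```text
t: 13.25
ee_pos: [0.6155, -0.0305, 0.0835]
tcp_rot: [3.142, 0.0, -0.146]
force: [0.1, 0.7, -5.6]
width: 0.427
```

Emit:
step_arm --motion '[0,0,-0.001,0,0,0,0.02,0,0,-0.0005,0,0,0,0.02,0,0,0,0,0,0,0.02]'

```text
t: 13.62
ee_pos: [0.6157, -0.0304, 0.0824]
tcp_rot: [-3.142, -0.0, -0.146]
force: [-0.6, -0.9, -2.2]
width: 0.432
```

Emit:
step_arm --motion '[0,0,-0.0005,0,0,0,0.02,0,0,0,0,0,0,0.02,0,0,0,0,0,0,0.042,0,0,0,0,0,0,0.05,0,0,0,0,0,0,0.06]' --newtons 20

```text
t: 14.25
ee_pos: [0.6159, -0.0305, 0.0817]
tcp_rot: [-3.142, -0.001, -0.146]
force: [-0.0, 0.5, -0.2]
width: 0.703
```

Emit:
step_arm --motion '[0,0,0,0,0,0,0.075,0,0,0,0,0,0,0.08,0,0,0.03,0,0,0,0.08,0,0,0.05,0,0,0,0.08,0,0,0.05,0,0,0,0.08]'

```text
t: 14.88
ee_pos: [0.6152, -0.0304, 0.2124]
tcp_rot: [3.142, 0.001, -0.146]
force: [-0.5, 0.4, 0.1]
width: 0.937
```

Emit:
step_arm --motion '[-0.045,-0.013,0.02,0,0,0,0.08,-0.045,-0.013,0,0,0,0,0.08,-0.04,-0.013,0,0,0,0,0.04,-0.021,-0.029,0,0,0,0,0,0,0,0,0,0,0,0]'

```text
t: 15.5
ee_pos: [0.4637, -0.0994, 0.2317]
tcp_rot: [3.141, -0.001, -0.149]
force: [0.4, 1.3, 0.9]
width: 0.298
```

Emit:
step_arm --motion '[0,0,0,0,0,0,0,0,0,0,0,0,0,0]'

```text
t: 15.75
ee_pos: [0.4651, -0.0979, 0.2315]
tcp_rot: [-3.141, 0.0, -0.145]
force: [0.5, 0.0, 0.0]
width: -0.005
```

Run:
```python
from h import *
s=bot.sense();im=vision.camera('wrist');cv2.imwrite('pics/w4.png',im)
import pickle;pickle.dump(s,open('s4.pkl','wb'));print(s['t'],s['ee_pos'],s['tcp_rot'],s['width'],s['force'])
```

```text
15.75 [ 0.46514738 -0.09793554  0.23145406] [-3.14135202e+00  4.37150993e-05 -1.45259541e-01] -0.004639792041127131 [0.53783281 0.0381541  0.04117658]
```

View pics/w4.png

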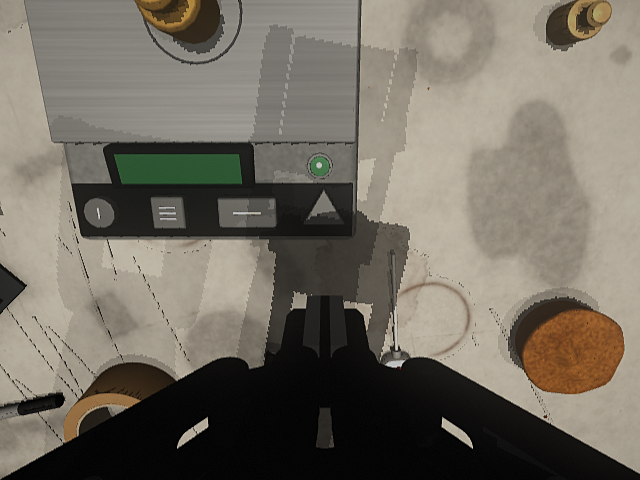

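The weight stands upright inside the ring, with the triangle key at about (324,210) right ahead of the shut fingers. I'll press it at the measured (0.464,-0.098).

Emit:
step_arm --motion '[-0.001,-0.0005,-0.045,0,0,0,0,0,0,-0.045,0,0,0,0,0,0,-0.045,0,0,0,0,0,0,-0.025,0,0,0,0,0,0,0,0,0,0,0]'

```text
t: 16.42
ee_pos: [0.462, -0.0979, 0.069]
tcp_rot: [-3.141, 0.006, -0.145]
force: [-0.0, 0.2, -0.2]
width: 0.001
```

Emit:
step_arm --motion '[0,0,-0.005,0,0,0,0,0,0,-0.004,0,0,0,0,0,0,-0.003,0,0,0,0,0,0,-0.002,0,0,0,0,0,0,0,0,0,0,0]'

```text
t: 17.05
ee_pos: [0.4645, -0.0992, 0.0583]
tcp_rot: [3.141, -0.002, -0.146]
force: [1.7, -0.2, 3.2]
width: 0.002
```

Emit:
step_arm --motion '[0,0,-0.001,0,0,0,0,0,0,0,0,0,0,0,0,0,0,0,0,0,0]'

```text
t: 17.42
ee_pos: [0.4645, -0.0992, 0.0571]
tcp_rot: [3.141, -0.002, -0.146]
force: [3.0, -0.1, 4.3]
width: -0.003
```

Emit:
step_arm --motion '[0,0,-0.001,0,0,0,0,0,0,-0.0005,0,0,0,0,0,0,0,0,0,0,0]'

```text
t: 17.8
ee_pos: [0.4646, -0.0992, 0.0569]
tcp_rot: [3.141, -0.001, -0.146]
force: [-1.7, 1.9, 14.2]
width: -0.002
```

Emit:
step_arm --motion '[0,0,0.012,0,0,0,0,0,0,0.04,0,0,0,0,-0.01,-0.02,0.05,0,0,0,0,-0.01,-0.04,0.04,0,0,0,0,-0.02,-0.06,0,0,0,0,0]'

```text
t: 18.42
ee_pos: [0.4245, -0.2194, 0.2004]
tcp_rot: [3.139, -0.005, -0.143]
force: [-0.3, -0.2, -0.4]
width: 0.003
```

Emit:
step_arm --motion '[-0.02,-0.06,0,0,0,0,0,-0.01,-0.06,0,0,0,0,0,0,0,0,0,0,0,0,0,0,0,0,0,0,0]'

```text
t: 18.92
ee_pos: [0.3931, -0.3367, 0.1955]
tcp_rot: [-3.139, 0.003, -0.147]
force: [-0.2, 0.5, -0.4]
width: 0.002
```

Run:
```python
from h import *
s=bot.sense();print(s['t'],s['ee_pos'],s['force'])
t=vision.camera('top');c=vision.camera('scene')
cv2.imwrite('pics/end.png',np.hstack([cv2.resize(t[130:330,180:500],(640,400))[:, :],])); cv2.imwrite('pics/end2.png',cv2.resize(c[150:350,190:460],(540,400)))
```

```text
18.925 [ 0.39307087 -0.3367075   0.19549877] [-0.17258099  0.46000339 -0.36560847]
```

View pics/end.png

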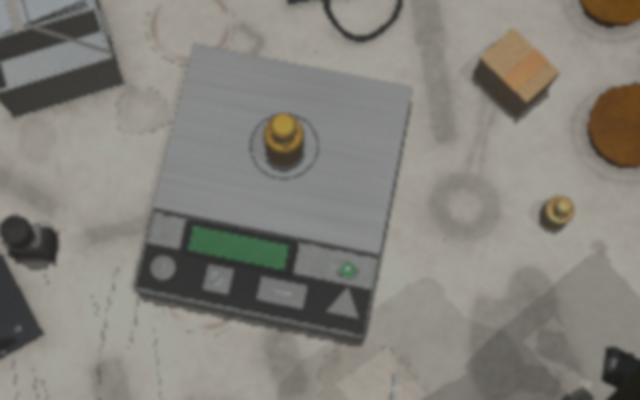

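View pics/end2.png

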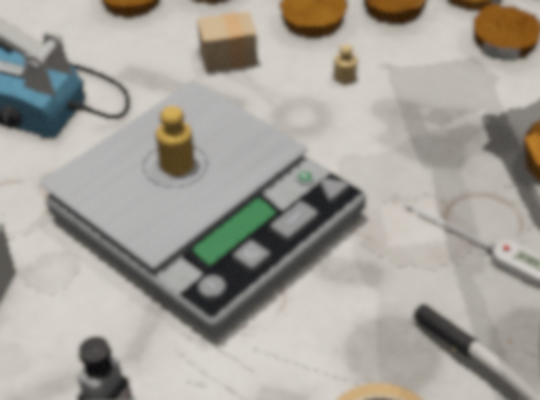

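Both crops show the large weight upright inside the ring (base near (285,155) in the top crop). The keys are up, and the small weight and stamp are where they were.

```bash
python3 -c "
from rig import bot
print(bot.finish_job())"
```

```text
the job is handed in; nothing more can be done
None
```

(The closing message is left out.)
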